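# Clear the jammed cedar-ball dispenser

## Robot

A 6-joint arm with a two-finger parallel gripper is mounted at the origin on the work surface. World frame = base frame: x ahead of the robot, y to its left, z up, the work surface at z = 0. Lengths are in m, angles in rad, forces in N, time in s.
With the tool pointing down it reaches from about 0.275 to 0.75 m from the base axis. Payload 10.2 kg.
Tool frame: the origin (TCP) lies midway between the tips of the shut fingers; the grasp point (between the pads) lies 19 mm behind it; z points along the fingers, y is the direction in which the jaws open and shut (so a half turn about z gives the same grasp; the last joint's range is limited). The gripper opens to 85 mm and grips with 20 to 120 N. Pads are 22 mm wide; open, the fingers measure 114 mm over their backs; the gripper's body (76 mm by 85 mm) begins 54 mm behind the grasp point. The pads swing forward as they close: fully open they stand 13 mm farther back than shut.
Start: joints at [-1.443, 0.313, 1.498, -0, 1.331, -0.223], TCP at [0.18, -0.493, 0.231] pointing down, gripper open.
Joint ranges: [-2.94, 2.94], [-0.97, 2.17], [0.19, 2.56], [-1.23, 4.37], [0.02, 3.11], [-2.88, 2.88]. Speed limits (rad/s): [2.39, 2.39, 3.01, 3.14, 3.14, 3.14].

## Interface

Orientations are given as a rotation vector (axis times angle).
In Python, from workcell import read_state, optics, ticket, spotter gives the robot as it stands.
- The arm moves only by the tool apply_moves, never from a script. Its argument "motion" is a list of rows, each a list of 5 numbers: the shift along the tool's x, y, z in cm, then the turn about the tool's z in rad, then the closure, from -1 (fully open) to 1 (shut). In form: [[tx, ty, tz, turn, hand], ...]. A call has 1 to 5 rows; each row is the pose to reach, as a shift and turn from the pose measured when the call began, along the tool's axes at that moment; what a row does not reach only later rows make up. A row lasts 1/10 s, in which the tool goes at most 50 mm and 8.59 degrees, less where a joint would pass 70% of its speed; a pose out of reach is approached as far as the arm can. A call with a gripper value outside its range is refused whole. The fingers move at their own pace and stop on an object; the grip force is fixed at half the most. Time passes only in rows, so rows that repeat a pose let the fingers close. It gives the time, the measured TCP pose, the force and the opening at its end, in the units of the state.
- read_state(): the state, without advancing time (a new reading comes with each control period).
- optics.snapshot(name): name is "scene" or "top" or "wrist"; returns (picture, depth): 400x640x3 uint8, red, green, blue; 400x640 float32, m along the optical axis (not along the pixel's ray), 0 where there is no reading.
- optics.camera_params(name): a dict with "intrinsics" (3x3 intrinsics, pixels), "rvec" (rotation vector, rad) and "tvec" (3), from world to camera coordinates, as OpenCV has them; the wrist camera has in their place "tool_from_camera" (4x4, takes a point from camera to tool coordinates, whose origin is the TCP and whose axes are the flange's). Camera axes: x right, y down, z forward; pixel columns grow to the right and rows downward; lengths in m; the calibration is good to about 2 mm. A picture is of the moment at which its call begins: read the wrist's pose just before it. camera_params takes no time and is no camera call.
- ticket.close_job(): hands the job in, once; it reports no verdict.
Trained networks look in the newest picture that a camera, given by its name, has taken for a name from the list of things; names that differ only in an ending like _2 or _b are one class to them, and where a whole thing is asked for, a point or a joint stands for the part that bears it (a point fixed in the world has none). Each returns a list of dicts, best first, with "score" (0 to 1); they miss things now and then, are a little off and sometimes report something else, mostly with a low value. They report only what shows in the picture. A call takes as long as a camera call.
- spotter.boxes_of(camera, thing): "centre" ([column, row] in pixels, amid what is visible of it).
- spotter.outline_of(camera, thing): "pixels" (400x640 bool, what is visible of it) and "centre" ([column, row] in pixels, amid what is visible of it).
- spotter.spot_point(camera, thing): "centre" ([column, row] in pixels: a listed point, or the origin of a listed thing).
The state is a dict: "time": time; "joint_pos": joint angles; "dq": joint speeds; "joint_efforts": joint torques, N m; "position": TCP position; "ee_rot": TCP orientation; "force": force on the tool from outside, world axes, zero at the start; "wrist_torque": the same for the moment, N m; "gripper_width": opening from 0.0 (shut) to 1.0 (fully open).
Only numpy, scipy, OpenCV 4.12 (cv2) and the standard library are available. Lean on these libraries where they do the work, as an engineer would, in place of code of your own. Each camera call takes 0.05 s, during which the arm holds its last target. There are 200 camera calls.

## Task

The cedar-ball dispenser on the shoemaker's bench has jammed: two balls stand side by side in its narrow outlet. One of the two will give: feel gently for which, nudge it back up its lane, keep it held back until both balls of the other lane have rolled out into the tray, then let it go so that its own lane empties too and all four balls lie in the tray. Do not force a ball that pushes back hard, and leave the other things on the bench alone.

Things in the scene. Friction and masses are not known exactly. Their poses are not given: they have to be found in the camera images.
- dispenser: plywood ball dispenser with a grey hood fixed to the bench: open tray, outlet, then a chute of two lanes under a hood. Origin on the bench top under the middle of the outlet; +x points up the chute (away from the tray), +y to the left lane, z up. Lane centre lines y = +25.5 and -25.5 mm; chute 102 mm wide inside, walls 5 mm thick and 34 mm above its floor where it is open (x = 0 to 44 mm).
- outlet (a point): middle of the 88 mm outlet gap, on the chute floor, 65 mm above the bench; the floor rises 10 degrees towards the dispenser's +x. One ball passes, two abreast do not. A freed ball goes round its pin and rolls out by itself, keeping within 44 mm of the middle line on its own side and 6 mm on the other.
- left_pin (a point): top of the upright steel pin, 8 mm thick, at the left edge of the outlet (x = 0, y = 48 mm of the dispenser), 103 mm above the bench. A shut gripper coming straight down over the tray, its middle 21 mm inside this pin (27 mm from the middle line), can push the left lead ball up its lane, clear of the pin and of the other lane's balls.
- right_pin (a point): the like pin at the right edge (x = 0, y = -48 mm of the dispenser). The lead balls lean on the pins side by side, centres at x = 18 mm, 94 mm above the bench, held abreast by the walls: neither can pass until the other is pushed about 11 mm up its lane; 20 to 35 mm leaves room to spare, about 46 mm is the end of its travel.
- hood_edge (a point): middle of the hood's front edge, on its top, at x = 44 mm of the dispenser, 136 mm above the bench. The hood covers the lanes from here to x = 230 mm, where its top is 168 mm high. A thin divider parts the lanes from x = 85 mm. The second ball of each lane is hidden under the hood.
- pushers (a point): point under the hood, between the two hidden spring pushers that stand behind the lanes' balls. One is in order and soft: its lane gives way at 1 to 5 N all the way. The other is nearly seized: its lane resists about 4 N per mm, over 10 N within 4 mm. Which is which changes; it cannot be seen, only felt. Above 18 N the balls dent; the dispenser itself bears 20 N.
- tray_floor (a point): middle of the tray's dark rubber floor, 6 mm above the bench; the tray spans x = -150 to -3 mm of the dispenser and y = -90 to 90 mm inside, its outer walls 5 mm thick and 55 mm high. A ball lying in it has its centre 31 mm above the bench.
- left_lead_center (a point): plain varnished, slippery cedar ball, 50 mm diameter, about 30 g; this point is its centre. At the start it is the front ball of the left lane (+y of the dispenser), jammed in the outlet, its top seen from above.
- left_next_center (a point): plain varnished, slippery cedar ball, 50 mm diameter, about 30 g; this point is its centre. At the start it is the ball touching left_lead from behind, under the hood.
- right_lead_center (a point): plain varnished, slippery cedar ball, 50 mm diameter, about 30 g; this point is its centre. At the start it is the front ball of the right lane (-y of the dispenser), jammed in the outlet, its top seen from above.
- right_next_center (a point): plain varnished, slippery cedar ball, 50 mm diameter, about 30 g; this point is its centre. At the start it is the ball touching right_lead from behind, under the hood.
- polish_tin: bystander: round flat dark metal tin, 72 mm diameter, 27 mm high, origin under its centre; do not disturb
- shoe_brush: bystander: shoe brush lying bristles down, 150 x 50 x 44 mm, origin under its centre, long along x; do not disturb
- thread_cone: bystander: upright cone of blue thread, 60 mm wide at the foot, 100 mm high, origin under its centre; do not disturb

How it is judged:
By the outcome, as a careful person would: the job done as asked, in the order asked, and still so for the second after the job is handed in, with the robot touching nothing.
It also fails if it takes over 58 s, if anything falls off the work surface, if the arm or the gripper's body presses on something with over 40 N, if the wrist force passes 120 N, or if a joint passes its speed limit or range.

## Working session

There is one attempt and no reset: what is moved stays moved. The work goes in short steps, Python scripts to look and compute and a tool call to move; the robot and the scene stay as the last step left them, time stands still between calls to the robot, and variables do not carry over. Pictures are saved under pics/ and viewed, about 8 in all and at most 12, crops included, and the job is handed in when it is done.

Besides the shell and the picture viewer there is one more tool, called after "Request:" as name([rows], argument=value, ...), one row to a line, values as JSON. apply_moves: Moves the arm, as the interface text tells. Its arguments: {"type":"object","properties":{"motion":{"type":"array"}},"required":["motion"]}

```bash
mkdir -p pics; cat > h.py <<'E'
import numpy as np, cv2
from workcell import read_state, optics, ticket, spotter
def ray(cam,px):
    p=optics.camera_params(cam);K=np.array(p["intrinsics"]);R=cv2.Rodrigues(np.array(p["rvec"],float))[0];t=np.array(p["tvec"],float).ravel()
    d=R.T@np.linalg.solve(K,[px[0],px[1],1.]);return -R.T@t,d
def at_z(cam,px,z):
    o,d=ray(cam,px);return o+d*(z-o[2])/d[2]
def proj(cam,P):
    p=optics.camera_params(cam)
    return cv2.projectPoints(np.array(P,float).reshape(-1,3),np.array(p["rvec"],float),np.array(p["tvec"],float),np.array(p["intrinsics"],float),None)[0].reshape(-1,2)
def save(cam,name,crop=None,s=1):
    im,d=optics.snapshot(cam)
    o=im
    if crop: o=im[crop[1]:crop[3],crop[0]:crop[2]]
    cv2.imwrite('pics/'+name,cv2.resize(o,None,fx=s,fy=s)[:,:,::-1]);return im,d
E
python3 - <<'E'
from h import *
im,d=save("top","top0.png");im2,_=save("scene","scene0.png")
Z=dict(left_pin=.103,right_pin=.103,hood_edge=.136,outlet=.065,tray_floor=.006,left_lead_center=.094,right_lead_center=.094,dispenser=0.,polish_tin=0.,shoe_brush=0.,thread_cone=0.)
for c in ("top","scene"):
  for n,z in Z.items():
    r=spotter.spot_point(c,n)[:1]
    for q in r: print(c,n,round(q["score"],2),np.round(q["centre"],1),np.round(at_z(c,q["centre"],z),4))
s=read_state();print(s["time"],s["position"],s["ee_rot"],s["force"],s["gripper_width"])
E
```

```text
top left_pin 0.71 [290.6 202.1] [0.4913 0.0981 0.103 ]
top right_pin 0.76 [292.7 173.9] [0.5861 0.0887 0.103 ]
top hood_edge 0.65 [277.1 187.5] [0.5339 0.1373 0.136 ]
top outlet 0.94 [295.9 192. ] [0.5331 0.0823 0.065 ]
top tray_floor 0.71 [316.1 198.1] [0.5215 0.0154 0.006 ]
top left_lead_center 0.69 [287.1 196.6] [0.5121 0.1098 0.094 ]
top right_lead_center 0.54 [285.6 184.6] [0.5529 0.1138 0.094 ]
top dispenser 0.76 [296.1 196.8] [0.5306 0.0861 0.    ]
top polish_tin 0.71 [425.5 221.1] [ 0.424  -0.3635  0.    ]
top shoe_brush 0.75 [434. 166.] [ 0.6227 -0.4146  0.    ]
top thread_cone 0.75 [199.3 171.7] [0.6383 0.4322 0.    ]
scene left_pin 0.56 [329.6 186.8] [0.4945 0.0924 0.103 ]
scene right_pin 0.85 [350.7 204.8] [0.597  0.0855 0.103 ]
scene hood_edge 0.75 [433.3 192.9] [0.7258 0.2668 0.136 ]
scene tray_floor 0.82 [315.4 227.1] [0.5232 0.0164 0.006 ]
scene left_lead_center 0.54 [336.7 191.9] [0.5176 0.1006 0.094 ]
scene right_lead_center 0.54 [349.3 200.7] [0.5721 0.1022 0.094 ]
scene dispenser 0.97 [339.2 221.8] [0.5429 0.0916 0.    ]
scene polish_tin 0.95 [177.9 271. ] [ 0.433  -0.3714  0.    ]
scene shoe_brush 0.57 [190.4 329.5] [ 0.6217 -0.4119  0.    ]
scene thread_cone 0.71 [347.4 179.5] [0.3874 0.2569 0.    ]
1.2 [ 0.18039503 -0.49305193  0.23129833] [ 3.09336340e+00  5.48200608e-01 -9.52847829e-06] [ 0.18836033  0.42897498 -0.0009951 ] 1.0002829785477356
```

```bash
python3 - <<'E'
import cv2
a=cv2.imread('pics/top0.png')[130:270,180:460];cv2.imwrite('pics/t1.png',cv2.resize(a,None,fx=2.8,fy=2.8,interpolation=cv2.INTER_CUBIC))
from workcell import optics
import numpy as np
print(np.round(optics.camera_params("wrist")["tool_from_camera"],3),optics.camera_params("wrist")["intrinsics"])
E
```

```text
[[ 0.    -0.964 -0.266  0.067]
 [ 1.     0.    -0.    -0.001]
 [ 0.    -0.266  0.964 -0.142]
 [ 0.     0.     0.     1.   ]] [[301.76913632   0.         321.6101342 ]
 [  0.         301.76913632 205.30349725]
 [  0.           0.           1.        ]]
```

View pics/t1.png

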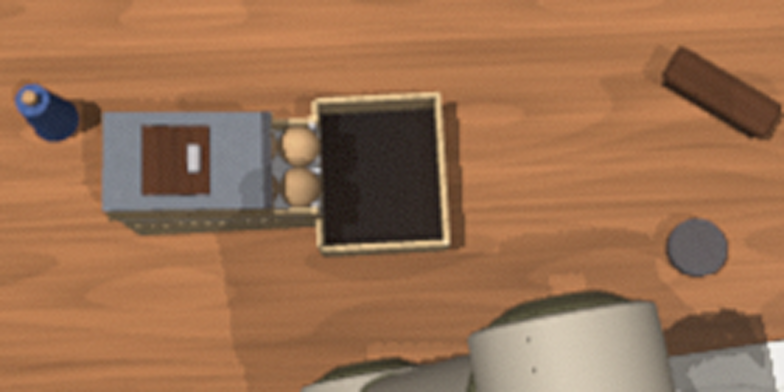

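View pics/scene0.png

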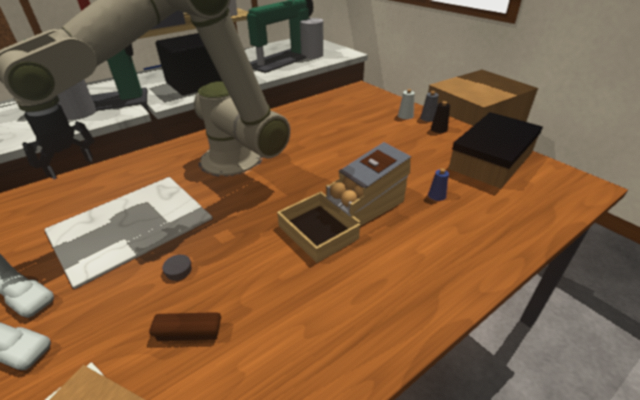

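Top picture: the dispenser lies with its chute pointing to world +y, tray toward −y, lead balls at crop (298,147) and (300,187), i.e. column ≈287, rows 182–197. Scene view agrees. Bystanders are well away. I'll go over the tray for a near look.

Request:
apply_moves([
  [4,-3,0,0.12,1],
  [8,-6,0,0.24,1],
  [12,-9,0,0.3,1],
  [16,-12,0,0.3,1],
  [20,-15,0,0.3,1],
])

```text
time: 1.7
position: [0.3173, -0.2817, 0.2315]
ee_rot: [3.14, 0.079, 0.001]
force: [1.0, -0.9, -0.6]
gripper_width: 0.148
```

Request:
apply_moves([
  [2.9,-4,0,0,1],
  [5.8,-8,0,0,1],
  [8.7,-12,0,0,1],
  [11.6,-16,0,0,1],
  [14.5,-20,0,0,1],
])

```text
time: 2.2
position: [0.4529, -0.0727, 0.2317]
ee_rot: [3.14, 0.079, 0.002]
force: [1.1, -1.6, -0.2]
gripper_width: 0.002
```

Request:
apply_moves([
  [3,-4,0,0,1],
  [6,-8,0,0,1],
  [9,-12,0,0,1],
  [9,-12,0,0,1],
  [9,-12,0,0,1],
])

```text
time: 2.7
position: [0.5368, 0.0524, 0.2313]
ee_rot: [3.14, 0.082, 0.0]
force: [-0.4, -0.2, 0.5]
gripper_width: -0.004
```

```bash
cat >> h.py <<'E'
def wray(s,px):
    p=optics.camera_params("wrist");T=np.array(p["tool_from_camera"]);R=cv2.Rodrigues(np.array(s["ee_rot"],float))[0]
    o=R@T[:3,3]+np.array(s["position"]);d=R@T[:3,:3]@np.linalg.solve(np.array(p["intrinsics"]),[px[0],px[1],1.]);return o,d
def w_at_z(s,px,z):
    o,d=wray(s,px);return o+d*(z-o[2])/d[2]
E
python3 - <<'E'
from h import *
s=read_state();im,d=save("wrist","w1.png")
print(s["time"],s["position"],s["ee_rot"],s["force"])
for n,z in dict(left_pin=.103,right_pin=.103,hood_edge=.136,outlet=.065,tray_floor=.006,left_lead_center=.094,right_lead_center=.094,dispenser=0.).items():
    for q in spotter.spot_point("wrist",n)[:1]: print(n,round(q["score"],2),np.round(q["centre"],1),np.round(w_at_z(s,q["centre"],z),4))
E
```

```text
2.7 [0.53681994 0.05239026 0.23125406] [3.13956936e+00 8.19883111e-02 4.07214441e-04] [-0.39290185 -0.18661442  0.4924171 ]
left_pin 0.88 [275.7 244.5] [0.4875 0.0943 0.103 ]
right_pin 0.64 [278.8 141.7] [0.5847 0.0927 0.103 ]
hood_edge 0.73 [216.5 199.8] [0.5382 0.1381 0.136 ]
tray_floor 0.75 [352.9 179.3] [0.5374 0.0139 0.006 ]
left_lead_center 0.6 [259.7 216.6] [0.5119 0.1114 0.094 ]
right_lead_center 0.8 [258.3 163.4] [0.5635 0.1126 0.094 ]
dispenser 0.69 [278.1 244.4] [0.4436 0.1056 0.    ]
```

View pics/w1.png

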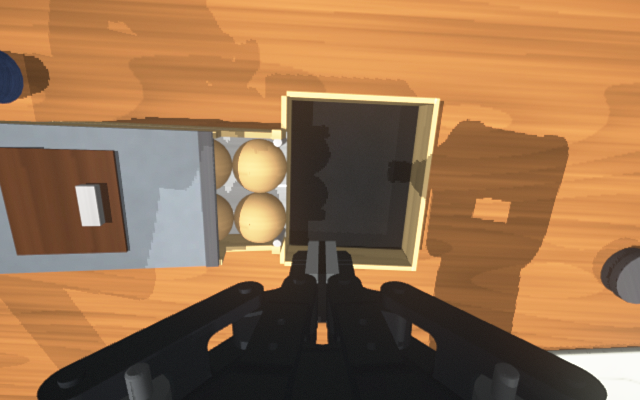

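Wrist view: pins at (276,244) and (279,138), lead balls at (260,217) and (258,163). They agree with the given sizes: 97 mm between pins, 44.6 mm to the hood edge, balls 18.5 mm behind the pins. The finger linkage is broad along tool y, so I'll check its profile before choosing the orientation.

```bash
python3 - <<'E'
from h import *
s=read_state();im,d=optics.snapshot("wrist");p=optics.camera_params("wrist");T=np.array(p["tool_from_camera"]);K=np.array(p["intrinsics"])
v,u=np.mgrid[0:400,0:640];P=np.stack([(u-K[0,2])/K[0,0]*d,(v-K[1,2])/K[1,1]*d,d],-1)[d>0]@T[:3,:3].T+T[:3,3]
for z in range(-100,5,10):
    q=P[(P[:,2]*1e3>=z)&(P[:,2]*1e3<z+10)&(abs(P[:,1])<.12)&(abs(P[:,0])<.07)]*1e3
    if len(q)>3: print(z,np.round(q.min(0)),np.round(q.max(0)),len(q))
print(np.round(s["joint_pos"],3))
E
```

```text
-100 [   9.  -61. -100.] [ 21.  60. -90.] 6442
-90 [ -0. -63. -90.] [ 18.  62. -80.] 14902
-80 [ -8. -59. -80.] [ 18.  58. -70.] 11121
-70 [ -9. -50. -70.] [ 17.  49. -60.] 5375
-60 [-10. -42. -60.] [ 14.  41. -50.] 5855
-50 [-13. -34. -50.] [ 14.  33. -40.] 2215
-40 [-12. -17. -40.] [ 12.  16. -30.] 792
-30 [  6. -14. -30.] [ 11.  13. -20.] 616
-20 [  5. -14. -20.] [ 11.  13. -10.] 537
-10 [  6. -13. -10.] [11. 13. -2.] 227
[-1.220e-01  3.430e-01  1.455e+00 -1.000e-03  1.342e+00  1.400e+00]
```

The fingers are ±13 mm in tool y near the tip, and the linkage grows to ±34 mm at 45 mm up. So I'll put tool x along the chute (slim towards the hood), which means a turn of about −1.51 rad, and line up with the left lane.

Request:
apply_moves([
  [-1,-0.4,0,-0.15,1],
  [-2,-0.8,0,-0.3,1],
  [-2.6,-0.8,0,-0.45,1],
  [-2.6,-0.8,0,-0.6,1],
  [-2.6,-0.8,0,-0.75,1],
])

```text
time: 3.7
position: [0.5102, 0.0579, 0.2319]
ee_rot: [2.889, 1.231, 0.002]
force: [-0.1, 0.3, 0.3]
gripper_width: -0.001
```

Request:
apply_moves([
  [0,0,0,-0.15,1],
  [0,0,0,-0.3,1],
  [0,0,0,-0.45,1],
  [0,0,0,-0.6,1],
  [0,0,0,-0.75,1],
])

```text
time: 4.2
position: [0.5102, 0.0578, 0.232]
ee_rot: [2.237, 2.203, 0.001]
force: [-0.0, 0.1, 1.7]
gripper_width: 0.002
```

Request:
apply_moves([
  [0,0,3,-0.05,1],
  [0,0,5,-0.05,1],
  [0,0,5,-0.05,1],
  [0,0,5,-0.05,1],
])

```text
time: 4.6
position: [0.5105, 0.0577, 0.1827]
ee_rot: [2.181, 2.258, 0.001]
force: [-0.1, -0.7, 0.1]
gripper_width: -0.0
```

```bash
python3 - <<'E'
from h import *
s=read_state();im,d=save("wrist","w2.png")
R=cv2.Rodrigues(s["ee_rot"])[0];print(s["time"],s["position"],np.round(R,3),s["force"])
for n,z in dict(left_pin=.103,right_pin=.103,hood_edge=.136,tray_floor=.006,left_lead_center=.094,right_lead_center=.094).items():
    for q in spotter.spot_point("wrist",n)[:1]: print(n,round(q["score"],2),np.round(q["centre"],1),np.round(w_at_z(s,q["centre"],z),4))
E
```

```text
4.6 [0.51048415 0.05770993 0.18270068] [[-0.035  0.999  0.002]
 [ 0.999  0.035 -0.001]
 [-0.001  0.002 -1.   ]] [-0.12573315 -0.67813916  0.14669982]
left_pin 0.67 [348.  150.6] [0.5274 0.1059 0.103 ]
right_pin 0.84 [426.2 168.6] [0.5858 0.0948 0.103 ]
hood_edge 0.8 [368.4  99.4] [0.5348 0.139  0.136 ]
tray_floor 0.62 [349.  222.8] [0.5419 0.0181 0.006 ]
left_lead_center 0.76 [326.4 141.1] [0.5117 0.1116 0.094 ]
right_lead_center 0.69 [393. 142.] [0.5616 0.1126 0.094 ]
```

View pics/w2.png

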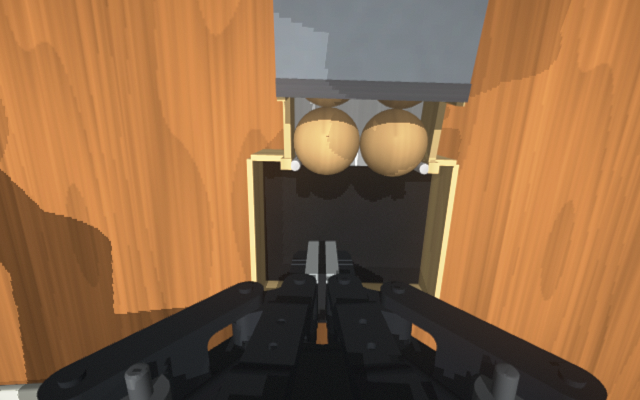

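Left pin at (295,165), right pin at (424,168); the fingers line up with the left lane (about 26 mm from the middle line). I'll straighten the small yaw and descend.

Request:
apply_moves([
  [0,0,4,0.035,1],
  [0,0,8,0.035,1],
  [0,0,9.6,0.035,1],
  [0,0,9.6,0.035,1],
])

```text
time: 5.35
position: [0.5095, 0.0578, 0.0846]
ee_rot: [-2.221, -2.221, 0.003]
force: [0.9, -0.1, 0.4]
gripper_width: -0.002
```

Request:
apply_moves([
  [0.5,0,0,0,1],
  [1.0,0,0,0,1],
  [1.3,0,0,0,1],
  [1.3,0,0,0,1],
])

```text
time: 5.75
position: [0.5098, 0.0713, 0.0854]
ee_rot: [2.221, 2.222, -0.001]
force: [0.3, -0.0, 0.1]
gripper_width: -0.001
```

Request:
apply_moves([
  [0.2,0.05,0,0,1],
  [0.4,0.1,0,0,1],
  [0.4,0.1,0,0,1],
])

```text
time: 6.05
position: [0.5109, 0.0755, 0.0855]
ee_rot: [2.22, 2.222, -0.001]
force: [-0.5, -0.6, -1.0]
gripper_width: -0.002
```

Request:
apply_moves([
  [0.1,0,0,0,1],
  [0.2,0,0,0,1],
  [0.2,0,0,0,1],
])

```text
time: 6.35
position: [0.511, 0.0774, 0.0855]
ee_rot: [2.22, 2.222, -0.001]
force: [-0.0, -1.1, 0.7]
gripper_width: 0.001
```

Request:
apply_moves([
  [0.1,0,0,0,1],
  [0.15,0,0,0,1],
  [0.15,0,0,0,1],
])

```text
time: 6.65
position: [0.5111, 0.0789, 0.0856]
ee_rot: [2.22, 2.222, -0.001]
force: [0.2, -2.1, 0.8]
gripper_width: 0.005
```

Request:
apply_moves([
  [0.1,0,0,0,1],
  [0.15,0,0,0,1],
  [0.15,0,0,0,1],
])

```text
time: 6.95
position: [0.5111, 0.0804, 0.0856]
ee_rot: [2.22, 2.222, -0.001]
force: [-0.3, -2.9, -0.0]
gripper_width: -0.0
```

Request:
apply_moves([
  [0.1,0,0,0,1],
  [0.2,0,0,0,1],
  [0.2,0,0,0,1],
])

```text
time: 7.25
position: [0.511, 0.0826, 0.0856]
ee_rot: [2.22, 2.222, -0.001]
force: [-0.6, -2.0, 0.6]
gripper_width: -0.002
```

The left lane is soft (about 2–3 N over roughly 5 mm). I'll keep pushing, watching the force.

Request:
apply_moves([
  [0.2,0,0,0,1],
  [0.4,0,0,0,1],
  [0.6,0,0,0,1],
  [0.6,0,0,0,1],
])

```text
time: 7.65
position: [0.5109, 0.0889, 0.0855]
ee_rot: [2.22, 2.222, -0.001]
force: [1.3, -2.0, 0.4]
gripper_width: -0.001
```

Request:
apply_moves([
  [0.3,0,0,0,1],
  [0.6,0,0,0,1],
  [0.8,0,0,0,1],
  [0.8,0,0,0,1],
])

```text
time: 8.05
position: [0.5109, 0.0973, 0.0855]
ee_rot: [2.22, 2.223, -0.001]
force: [-0.3, -0.3, 0.3]
gripper_width: 0.003
```

Request:
apply_moves([
  [0.3,0,0,0,1],
  [0.5,0,0,0,1],
  [0.5,0,0,0,1],
  [0.5,0,0,0,1],
])

```text
time: 8.45
position: [0.5107, 0.1025, 0.0853]
ee_rot: [-2.219, -2.223, 0.001]
force: [0.5, -0.9, -0.5]
gripper_width: 0.001
```

```bash
python3 - <<'E'
from h import *
s=read_state();im,d=save("wrist","w3.png");save("top","t3.png",(240,140,360,240),4)
print(s["time"],s["position"],s["force"])
E
```

```text
8.45 [0.51069935 0.10247888 0.08532891] [ 0.51467693 -0.90757861 -0.51737861]
```

View pics/w3.png

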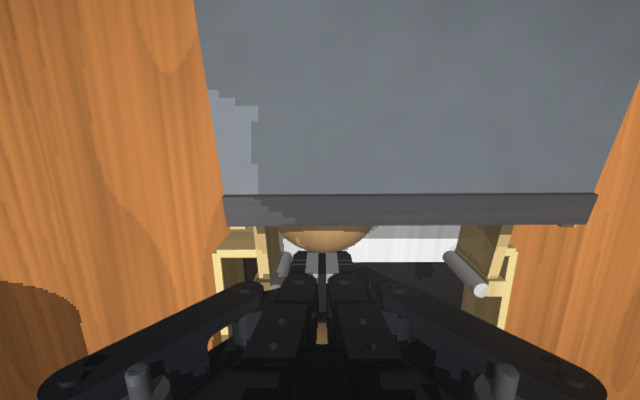

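The held left ball is at (325,240), and the open part of the right lane is empty. I'll hold still and check whether both right balls are in the tray.

Request:
apply_moves([
  [0,0,0,0,1],
  [0,0,0,0,1],
  [0,0,0,0,1],
  [0,0,0,0,1],
  [0,0,0,0,1],
])

```text
time: 9.05
position: [0.5107, 0.1024, 0.0853]
ee_rot: [-2.22, -2.223, 0.001]
force: [0.7, -2.5, -0.3]
gripper_width: -0.0
```

```bash
python3 - <<'E'
from h import *
s=read_state()
a,_=optics.snapshot("top");b,_=optics.snapshot("scene")
A=cv2.resize(a[150:230,250:370],(600,400));B=cv2.resize(b[160:270,260:410],(546,400))
cv2.imwrite('pics/m4.png',cv2.resize(np.hstack([A,B]),(800,280))[:,:,::-1])
print(s["time"],s["position"],s["force"])
for c in("top","scene"):
  for n in("right_lead_center","right_next_center","left_lead_center"):
    for q in spotter.spot_point(c,n)[:3]: print(c,n,round(q["score"],2),np.round(q["centre"]),np.round(at_z(c,q["centre"],.031),3))
E
```

```text
9.05 [0.51069334 0.10239603 0.08529631] [ 0.68905104 -2.45144375 -0.31504924]
top right_lead_center 0.45 [326. 192.] [ 0.537 -0.02   0.031]
top right_next_center 0.46 [321. 207.] [ 0.486 -0.     0.031]
scene right_lead_center 0.45 [307. 233.] [ 0.55  -0.032  0.031]
scene right_next_center 0.72 [306. 215.] [0.487 0.009 0.031]
scene left_lead_center 0.71 [346. 188.] [0.455 0.191 0.031]
```

View pics/m4.png

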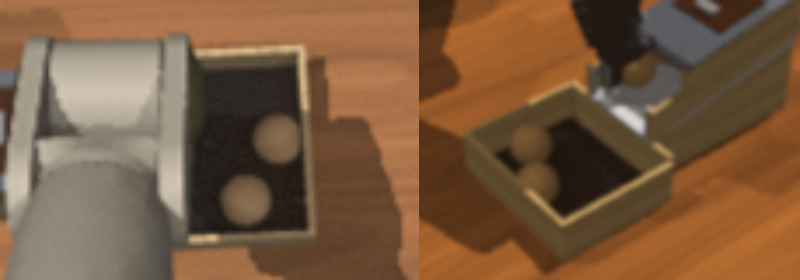

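Both right balls lie in the tray (top crop at (277,138) and (246,200)), and the left lead ball is still held. I'll release it by lifting straight up.

Request:
apply_moves([
  [0,0,-5,0,1],
  [0,0,-10,0,1],
  [0,0,-13,0,1],
  [0,0,-13,0,1],
  [0,0,-13,0,1],
])

```text
time: 9.95
position: [0.5106, 0.1027, 0.2151]
ee_rot: [-2.219, -2.223, 0.0]
force: [-0.3, -0.5, -0.8]
gripper_width: 0.006
```

Request:
apply_moves([
  [-5,0,0,0,1],
  [-10,0,0,0,1],
  [-15,0,0,0,1],
  [-20,0,0,0,1],
  [-25,0,0,0,1],
])

```text
time: 10.45
position: [0.5102, -0.1489, 0.2134]
ee_rot: [-2.217, -2.221, 0.001]
force: [1.4, 1.1, -0.1]
gripper_width: 0.001
```

Request:
apply_moves([
  [-5,0,0,0,1],
  [-10,0,0,0,1],
  [-10,0,0,0,1],
  [-10,0,0,0,1],
  [-10,0,0,0,1],
])

```text
time: 10.95
position: [0.5102, -0.2478, 0.2122]
ee_rot: [-2.215, -2.22, 0.001]
force: [-0.3, 0.4, -0.4]
gripper_width: 0.001
```

```bash
python3 - <<'E'
from h import *
s=read_state()
a,_=optics.snapshot("top");b,_=optics.snapshot("scene")
A=cv2.resize(a[150:230,250:370],(600,400));B=cv2.resize(b[160:270,260:410],(546,400))
cv2.imwrite('pics/m5.png',cv2.resize(np.hstack([A,B]),(800,280))[:,:,::-1])
print(s["time"],s["position"],s["force"])
for n in("polish_tin","shoe_brush","thread_cone","hood_edge"):
    for q in spotter.spot_point("top",n)[:1]: print(n,round(q["score"],2),np.round(q["centre"],1))
E
```

```text
10.95 [ 0.51019634 -0.24775304  0.2121786 ] [-0.34170579  0.35955675 -0.35216716]
polish_tin 0.55 [427.9 221.7]
thread_cone 0.79 [200.  171.7]
```

View pics/m5.png

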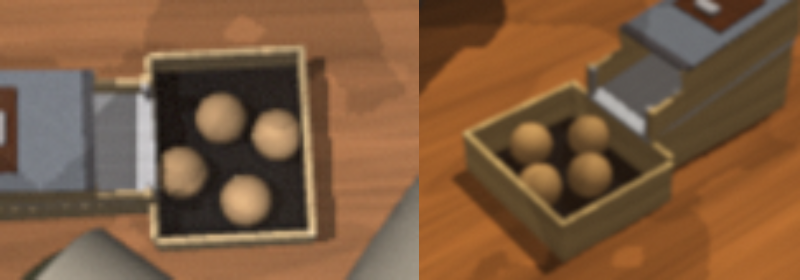

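All four balls lie in the tray, the outlet is empty and the arm is clear.

```bash
python3 -c "
from workcell import ticket;print(ticket.close_job())"
```

```text
the job is handed in; nothing more can be done
None
```

The dispenser is cleared: all four balls lie in the tray, and the job was handed in at about 11 s of the 58 s allowed.

- **Finding the lane that gives:** I felt the left lead ball first, in steps of about 2 mm. It gave way softly; the forces I read never went above about 3 N. The right lane was never pushed.
- **Order:** I pushed the left ball about 25 mm up its lane and held it there. Pictures showed both right balls in the tray before I lifted the shut fingers straight up to let the left lane empty.
- **Last checks:** The top and scene pictures show four balls in the tray, an empty outlet and the arm clear. Force readings are at noise level.
- **Bystanders:** The tin and the cone were found where they stood at the start, within about 2 pixels. The last network check did not report the brush or the hood edge. The arm never went near the brush, but its final position is not confirmed by that check.

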